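Hold a bag clip gaping over the menu card

TASK

Stand the menu card upright in the middle of the cork mat, lined up with the mat's long sides, and let go of it. Then squeeze the blue bag clip wide open, lift it off the rim of the tea box, and finish with it still in the gripper, held squeezed wide open with its jaws down on either side of the middle of the card's top edge, square to the card and touching it nowhere, so that a colleague can slip a note in; do not let it close or let go. Leave the yellow clip, mugs, sugar jar and spoon pot where they are.

Things in the scene. Friction and masses are not known exactly. Their poses are not given: they have to be found in the camera images.
- menu: Loose menu card stand, 0.25 kg: a white board 8 mm thick (x), 120 mm wide (y) and 80 mm high, standing upright in an oak block 50 (x) x 130 (y) x 20 mm; 100 mm high in all. Origin: centre of the block's underside; x is square to the card's faces, y runs along the card, z up. Both faces are alike. It can be carried by pinching the board's upper part across its 8 mm.
- menu_mid (a point): Centre of the menu card stand, 50 mm above its underside, in the middle of the board.
- menu_edge (a point): Middle of the board's top edge, 100 mm above the stand's underside; axes as menu.
- mat: Cork mat that marks the menu's place, fixed to the counter: 90 (x) x 170 (y) x 3 mm. Origin: centre of its underside, at counter height; y runs along its long sides.
- tea_box: Open wooden tea box, fixed to the counter, 110 (x) x 190 (y) x 70 mm high, walls 6 mm thick. Origin: centre of its underside. The two bag clips sit side by side on the rim of its near (-x) long wall, jaws down, tails up; tea sachets, lower than the rim, fill the rest.
- clip: Blue plastic bag clip, 38 g: two arms on a sprung hinge pin, jaws down, tails up, clamped on the tea box's near wall. Origin: middle of the pin, 26 mm above the rim at the start; x: line along which the tails are squeezed (square to the wall), y along the pin, z towards the tails. The frame belongs to the +x arm: squeezed evenly, it leans by half the joint's value, tail towards -x.
- clip_grip (a point): Between the blue clip's tails, 30 mm above the pin in the frame of clip (it moves with that arm): the height at which to squeeze. The tails are 32 mm wide (y), reach 45 mm above the pin, and measure over their outsides about 38 mm at the top while on the rim, and 17 mm, nearly parallel, when squeezed to the stop.
- clip_lip_a (a point): Inner face of the blue clip's +x jaw, middle of its 10 mm high lip, 39 mm below the pin (the jaw ends 5 mm lower). The jaws are 45 mm wide (y) and 4 mm thick at the lips, bowed outward above them; the steel pin is 9 mm across.
- clip_lip_b (a point): The same on the -x jaw. The distance between the two lips is the gape: 6 mm on the rim, about 24 mm fully squeezed.
- clip_jaw (a joint): Opening of the blue clip, rad: 0 as it grips the tea box's 6 mm wall, -0.14 jaws shut, 0.46 fully squeezed (hard stop). The spring asks for about 4.5 N on each tail at 0 and 8 N at 0.46; squeezing with 15 N keeps it firmly at the stop.
- clip2: Yellow bag clip of the same make on the same rim, to be left alone. Origin: middle of its pin. Which of the two is to the left varies.
- mug1: White mug, 80 mm across, 92 mm high, to be left alone. Origin: centre of its underside.
- mug2: White mug like the first, to be left alone. Origin: centre of its underside.
- mug3: White mug like the first, to be left alone. Origin: centre of its underside.
- sugar: Glass sugar jar, 76 mm across, 100 mm high, to be left alone. Origin: centre of its underside.
- spoon_pot: Steel pot of spoons, 84 mm across, 120 mm high with the spoons, to be left alone. Origin: centre of its underside.
Mind the look-alikes: they are no part of the job. Leave any purple look-alike of the menu alone.

How it is judged:
On the way, in this order (a step that is already met when the one before it is completed fails the run):
1. the menu card stands upright on the cork mat, centred and lined up, and has been let go (horizontal distance between menu and mat below 0.018 m and angle between the y axis of menu and the y axis of mat, either way round below 0.15 rad and angle between menu's own z axis and vertical below 0.06 rad and height (world z) of menu below 0.006 m and linear speed of menu below 0.02 m/s and contact force between the fingers and menu below 0.1 N), for 0.3 s.
2. the blue clip, squeezed open by the gripper, has been lifted off the tea box's rim (value of joint clip_jaw above 0.33 rad and contact force between the fingers and clip above 3 N and z of each of clip_lip_a, clip_lip_b in the frame of tea_box above 0.075 m), for 0.1 s.
At the end, for the whole second after the job is handed in: Card upright, still, released, within 18 mm and 0.15 rad of the mat's middle and long sides. Gripper squeezes the blue clip (over 3 N) past 0.33 rad; lip centres on both sides of the card, 5 mm or more below its top edge, within 25 mm of its middle, 0.2 rad of square, not touching it (under 0.25 N) (all of step 1 and value of joint clip_jaw above 0.33 rad and contact force between the fingers and clip above 3 N and z of each of clip_lip_a, clip_lip_b in the frame of menu_edge below -0.005 m and y of clip_lip_a in the frame of menu_edge between -0.025 and 0.025 m and y of clip_lip_b in the frame of menu_edge between -0.025 and 0.025 m and ((x of clip_lip_a in the frame of menu_edge above 0.004 m and x of clip_lip_b in the frame of menu_edge below -0.004 m) or (x of clip_lip_a in the frame of menu_edge below -0.004 m and x of clip_lip_b in the frame of menu_edge above 0.004 m)) and angle between the y axis of clip and the y axis of menu, either way round below 0.2 rad and contact force between clip and menu below 0.25 N); the arm keeps its last pose, push and grip.
It fails at once if a bystander (yellow clip, mug, sugar jar or spoon pot) is moved by more than 20 mm (distance of any of clip2, mug1, mug2, mug3, sugar, spoon_pot from where it was at the start of the episode above 0.02 m).
It fails at once if the menu card is tipped over (more than 0.5 rad) (angle between menu's own z axis and vertical above 0.5 rad).
It also fails if it takes over 54 s, if anything falls off the work surface, if the arm or the gripper's body presses on something with over 40 N, if the wrist force passes 120 N, or if a joint passes its speed limit or range.

ROBOT

A 6-joint arm with a two-finger parallel gripper is mounted at the origin on the work surface. World frame = base frame: x ahead of the robot, y to its left, z up, the work surface at z = 0. Lengths are in m, angles in rad, forces in N, time in s.
With the tool pointing down it reaches from about 0.25 to 0.725 m from the base axis. Payload 9.7 kg.
Tool frame: the origin (TCP) lies at the very end of the fingers, on their centre line; the grasp point (between the pads) lies 19 mm behind it; z points along the fingers, y is the direction in which the jaws open and shut (so a half turn about z gives the same grasp; the last joint's range is limited). The gripper opens to 85 mm and grips with 20 to 120 N. Pads are 22 mm wide; open, the fingers measure 114 mm over their backs; the gripper's body (76 mm by 85 mm) begins 54 mm behind the grasp point. The pads swing forward as they close: fully open they stand 13 mm farther back than shut.
Start: joints at [1.155, 0.087, 0.176, 1.66, 0, 1.571], TCP at [0.222, 0.503, 0.231] pointing down, gripper open.
Joint ranges: [-3.13, 3.13], [-0.85, 1.81], [-1.15, 1.24], [-2.2, 2.28], [-1.44, 1.52], [-3.14, 3.14]. Speed limits (rad/s): [2.22, 2.22, 2.57, 3.14, 3.14, 3.14].

INTERFACE

Orientations are given as a 3x3 rotation matrix whose columns are the frame's x, y, z axes.
In Python, from workcell import robot, effector, eyes gives the robot as it stands. Calls block until the motion is done:
- robot.move_pose(position, orientation): joint-space move of the TCP to a pose.
- robot.move_straight(position, rot=None, rate=0.15, stop_force=None): straight line of the TCP; rot=None keeps the orientation; rate is the mean speed in m/s. With stop_force (N) it stops when the force on the tool has changed by that much, and returns True; else False.
- robot.movej(angles): joint-space move.
- effector.ungrasp() and effector.clamp(strength=None): open the fingers fully, or close them until they stop; strength is the grip in N (None keeps the last).
- robot.wait(seconds).
- robot.solve_ik(position, orientation): joint angles nearest the present ones, or None.
- robot.state(): the state.
- eyes.grab_frame(name): name is "scene" or "top" or "wrist"; returns a dict with "pixels" (420x560x3 uint8, red, green, blue), "depth" (420x560 float32, m along the optical axis (not along the pixel's ray), 0 where there is no reading), "mtx" (3x3 intrinsics, pixels), "origin" and "attitude" of the camera in the world; the wrist camera has in their place "tool_from_camera" (4x4, takes a point from camera to tool coordinates, whose origin is the TCP and whose axes are the flange's). Camera axes: x right, y down, z forward; pixel columns grow to the right and rows downward; lengths in m; the calibration is good to about 2 mm. A picture is of the moment at which its call begins: read the wrist's pose just before it.
A pose or a line that the arm cannot do raises robot.PlanningError and nothing moves.
- robot.hand_in(): hands the job in, once; it reports no verdict.
The state is a dict: "t": time; "q": joint angles; "joint_vel": joint speeds; "joint_torque": joint torques, N m; "position": TCP position; "orientation": TCP orientation; "force": force on the tool from outside, world axes, zero at the start; "torque": the same for the moment, N m; "gripper_width": finger opening in m.
Only numpy, scipy, OpenCV 4.12 (cv2) and the standard library are available. Lean on these libraries where they do the work, as an engineer would, in place of code of your own. Each camera call takes 0.05 s, during which the arm holds its last target.

## Working session

There is one attempt and no reset: what is moved stays moved. The work goes in short steps, each a Python script; the robot and the scene stay as the last script left them, time stands still between calls to the robot, and variables do not carry over. Pictures are saved under pics/ and viewed, and the job is handed in when it is done.

```bash
ls; mkdir -p pics
python3 - <<'E'
from workcell import robot, effector, eyes
import cv2, numpy as np
s=robot.state(); print(s['t'],s['position'],s['gripper_width'])
for n in ["scene","top","wrist"]:
    f=eyes.grab_frame(n); cv2.imwrite(f"pics/{n}0.png",f["pixels"][:,:,::-1]); np.savez(f"{n}0.npz",**f)
    print(n,[k for k in f]); 
    if n!="wrist": print(f["mtx"],f["origin"],f["attitude"])
E
```

```text
pics
0.0 [0.22204906 0.5029068  0.23055469] 0.08550339296679042
scene ['pixels', 'depth', 'mtx', 'origin', 'attitude']
[[454.8691279    0.         287.58343274]
 [  0.         454.8691279  203.34317902]
 [  0.           0.           1.        ]] [1.1791245  0.29140418 1.02461835] [[-0.46205238  0.72396285 -0.51223567]
 [ 0.88677279  0.36940211 -0.27780588]
 [-0.0119002  -0.58259752 -0.81267368]]
top ['pixels', 'depth', 'mtx', 'origin', 'attitude']
[[506.95247181   0.         281.44485691]
 [  0.         506.95247181 217.36843947]
 [  0.           0.           1.        ]] [ 0.32843789 -0.03563257  1.42909458] [[-0.04705811 -0.97677259  0.20904744]
 [-0.99888702  0.04534455 -0.01298471]
 [ 0.00320395 -0.20942581 -0.97781929]]
wrist ['pixels', 'depth', 'mtx', 'tool_from_camera']
```

View pics/scene0.png

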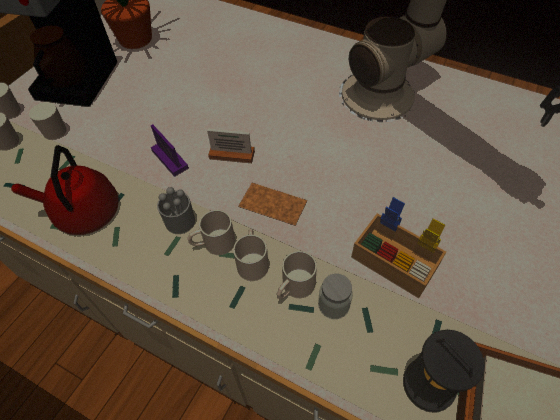

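View pics/top0.png

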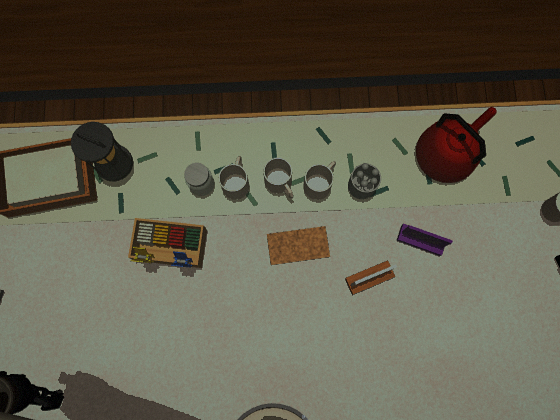

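View pics/wrist0.png

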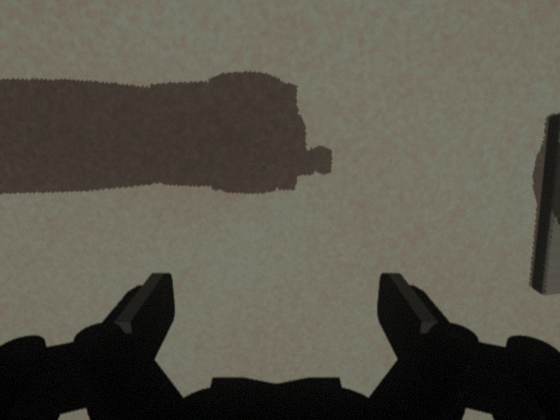

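The top view shows the menu card with its white board in an oak block at (370,278) and the purple look-alike at (425,240). The cork mat is at (298,246), the tea box at (168,244), the blue clip at (182,257) and the yellow clip at (143,255). The mugs, jar and pot stand in a row above, at row ~180. I choose the white menu and the blue clip, and will check both in a crop and measure them.

```bash
cat > h.py <<'E'
import numpy as np, cv2
def ld(n): return dict(np.load(n,allow_pickle=True))
def cloud(f,o=None,R=None):
    o=f["origin"] if o is None else o; R=f["attitude"] if R is None else R
    v,u=np.mgrid[0:420,0:560]; z=f["depth"]
    K=f["mtx"]; p=np.stack([(u-K[0,2])/K[0,0]*z,(v-K[1,2])/K[1,1]*z,z],-1)
    return p@R.T+o
def ray(f,uv,h,o=None,R=None):
    o=f["origin"] if o is None else o; R=f["attitude"] if R is None else R
    uv=np.atleast_2d(np.asarray(uv,float)); K=f["mtx"]
    d=np.stack([(uv[:,0]-K[0,2])/K[0,0],(uv[:,1]-K[1,2])/K[1,1],np.ones(len(uv))],-1)@R.T
    return o+d*((h-o[2])/d[:,2:])
def blob(mask,box=None):
    m=mask.astype(np.uint8)
    if box is not None:
        k=np.zeros_like(m); x0,y0,x1,y1=box; k[y0:y1,x0:x1]=1; m=m*k
    n,l,s,c=cv2.connectedComponentsWithStats(m); i=1+np.argmax(s[1:,4]); return l==i
E
python3 - <<'E'
from h import *
f=ld("top0.npz"); P=cloud(f); hsv=cv2.cvtColor(f["pixels"],cv2.COLOR_RGB2HSV)
H,S,V=[hsv[...,i].astype(int) for i in range(3)]
def rect(m,h):
    c,_=cv2.findContours(m.astype(np.uint8),cv2.RETR_EXTERNAL,cv2.CHAIN_APPROX_NONE)
    c=max(c,key=cv2.contourArea)[:,0]
    w=ray(f,c,h)[:,:2].astype(np.float32)
    r=cv2.minAreaRect(w*1000); return r
def uw(): pass
mat=blob((S>90)&(H<25)&(V>60),(255,215,340,275)); print("mat",mat.sum(),rect(mat,.003), np.median(P[mat][:,2]))
blk=blob((S>90)&(H<25)&(V>50)|((P[...,2]>.012)),(335,250,405,305)); print("menu all",blk.sum(),rect(blk,.02),np.percentile(P[blk][:,2],[5,50,95,99]))
q=P[blk]; q=q[q[:,2]>.085]; print("board top",len(q),q.mean(0),cv2.minAreaRect((q[:,:2]*1000).astype(np.float32)))
tb=blob(P[...,2]>.03,(115,205,225,285)); print("box",tb.sum(),rect(tb,.07),np.percentile(P[tb][:,2],[5,50,95,99]))
bl=blob((H>100)&(H<130)&(S>120)&(V>50),(160,235,215,275)); print("blue",bl.sum(),P[bl].mean(0),P[bl].min(0),P[bl].max(0))
ye=blob((H>20)&(H<35)&(S>150)&(V>60),(120,235,160,275)); print("yel",ye.sum(),P[ye].mean(0),P[ye].max(0))
for n,b in dict(jar=(180,155,215,205),m1=(217,155,252,205),m2=(260,150,297,205),m3=(303,155,335,205),pot=(345,155,385,205)).items():
    m=blob(P[...,2]>.05,b); q=P[m]; print(n,q.min(0),q.max(0))
g=ld("scene0.npz");Q=cloud(g); hs=cv2.cvtColor(g["pixels"],cv2.COLOR_RGB2HSV);
b2=blob((hs[...,0]>100)&(hs[...,0]<130)&(hs[...,1]>120)&(hs[...,2]>50),(370,190,410,235)); print("blue sc",b2.sum(),Q[b2].mean(0),Q[b2].min(0),Q[b2].max(0))
qq=Q[110:175,200:265].reshape(-1,3); qq=qq[qq[:,2]>.04]; print("menu sc",len(qq),qq.mean(0),qq.max(0),cv2.minAreaRect((qq[:,:2]*1000).astype(np.float32)))
a=cv2.resize(f["pixels"][205:305,110:230],None,fx=4,fy=4); b=cv2.resize(g["pixels"][110:290,140:450],None,fx=2.5,fy=2.5)
cv2.imwrite("pics/c1.png",a[:,:,::-1]); cv2.imwrite("pics/c2.png",b[:,:,::-1])
E
```

```text
mat 1868 ((551.0633544921875, -97.40088653564453), (90.37982177734375, 169.8708953857422), 5.229012489318848) 0.0022147146226353387
menu all 874 ((451.826904296875, -298.5654296875), (50.08390426635742, 147.385986328125), 19.518705368041992) [0.01459891 0.02046395 0.10094773 0.10379496]
board top 151 [ 0.44748717 -0.28781013  0.11665327] ((404.6755065917969, -190.03317260742188), (15.55282974243164, 344.0421447753906), 23.690181732177734)
box 2440 ((563.5776977539062, 260.47442626953125), (197.6916961669922, 118.68487548828125), 81.1648941040039) [0.03593895 0.05410412 0.12874207 0.14254559]
blue 26 [0.49607589 0.22255558 0.12845833] [0.48915918 0.20602063 0.09373036] [0.50830208 0.23854035 0.14494388]
yel 154 [0.52853607 0.31935827 0.11045896] [0.56553477 0.3652705  0.14533217]
jar [ 0.32843789 -0.03563257  0.05000503] [0.77705922 0.20949411 1.42909458]
m1 [ 0.32843789 -0.03563257  0.05005997] [0.80435984 0.11553399 1.42909458]
m2 [ 0.32843789 -0.08640987  0.0501463 ] [ 0.78438962 -0.00861814  1.42909458]
m3 [ 0.32843789 -0.21036954  0.05003884] [ 0.77567566 -0.03563257  1.42909458]
pot [ 0.32843789 -0.33199314  0.05001651] [ 0.7569085  -0.03563257  1.42909458]
blue sc 162 [0.50671551 0.22162911 0.131887  ] [0.4917837  0.20208122 0.10067546] [1.1791245  0.29140418 1.02461835]
menu sc 706 [ 0.46903574 -0.27689054  0.09387933] [1.1791245  0.29140418 1.02461835] ((787.581298828125, 13.266387939453125), (953.8169555664062, 113.57553100585938), 42.179080963134766)
```

```bash
ls pics
```

```text
c1.png
c2.png
scene0.png
top0.png
wrist0.png
```

View pics/c2.png

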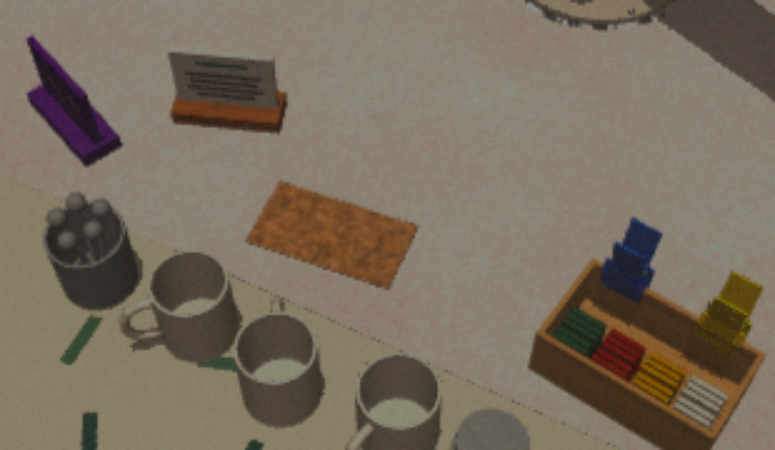

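View pics/c1.png

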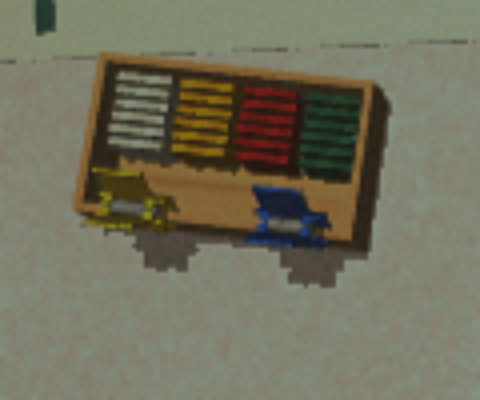

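Run:
```python
from h import *
f=ld("top0.npz"); g=ld("scene0.npz")
def Z(f):
    P=cloud(f); P[f["depth"]<=0.1]=-9; return P
P=Z(f);Q=Z(g)
def mar(q): r=cv2.minAreaRect((q[:,:2]*1000).astype(np.float32)); return np.round(r[0],1),np.round(r[1],1),round(r[2],1)
q=P[245:310,335:405].reshape(-1,3); t=q[q[:,2]>.09]; print("top board",len(t),t.mean(0),t.max(0)[2],mar(t))
b=q[(q[:,2]>.012)&(q[:,2]<.027)]; print("block",len(b),mar(b))
t=Q[110:175,200:265].reshape(-1,3); t2=t[(t[:,2]>.085)]; print("board sc",len(t2),t2.mean(0),t2.max(0)[2],mar(t2), mar(t[t[:,2]>.03]))
def col(f,P,lo,hi,box):
    h=cv2.cvtColor(f["pixels"],cv2.COLOR_RGB2HSV); m=(h[...,0]>=lo)&(h[...,0]<=hi)&(h[...,1]>110)&(h[...,2]>30)&(P[...,2]>-1)
    k=np.zeros(m.shape,bool); k[box[1]:box[3],box[0]:box[2]]=1; return P[m&k]
for nm,lo,hi,bt,bs in (("blue",100,130,(160,235,215,275),(370,190,410,240)),("yel",22,34,(120,240,165,268),(410,210,450,255))):
  for v,F,PP,bx in(("top",f,P,bt),("sc",g,Q,bs)):
    c=col(F,PP,lo,hi,bx); c=c[c[:,2]>.085]
    print(nm,v,len(c),"tip z",c[:,2].max())
    for a,bb in ((.085,.1),(.1,.115),(.115,.13),(.13,.16)):
        d=c[(c[:,2]>a)&(c[:,2]<bb)]
        if len(d)>3: print("   ",a,len(d),d.mean(0).round(4),mar(d))
# rim points
for nm,PP,bx in(("top",P,(115,205,225,285)),("sc",Q,(345,190,450,300))):
    r=PP[bx[1]:bx[3],bx[0]:bx[2]].reshape(-1,3); r=r[(r[:,2]>.063)&(r[:,2]<.075)]; print("rim",nm,len(r),mar(r))
```

```text
top board 144 [ 0.44926248 -0.29154172  0.09943835] 0.10717137885916417 (array([ 449.6, -292.5]), array([  8.1, 120.4]), 19.9)
block 681 (array([ 449.6, -292.3]), array([ 49.8, 130. ]), 19.7)
board sc 252 [ 0.4540463  -0.28921718  0.09592836] 0.10539108439529721 (array([ 453. , -290.1]), array([ 16.3, 121.1]), 20.2) (array([ 453.1, -290.1]), array([ 16.3, 121.1]), 20.1)
blue top 131 tip z 0.1458676045583407
    0.085 27 [0.5087 0.2098 0.0941] (array([508.7, 216.3]), array([42.7, 20.7]), 80.8)
    0.1 38 [0.5116 0.2175 0.1062] (array([509.7, 217. ]), array([31.2, 20.6]), 79.3)
    0.115 24 [0.5143 0.2156 0.1221] (array([511.8, 213.6]), array([28.3, 27.7]), 9.9)
    0.13 42 [0.5097 0.2162 0.1384] (array([508.3, 216.6]), array([29.5, 35.9]), 79.7)
blue sc 233 tip z 0.1450745045666595
    0.085 52 [0.5203 0.2202 0.0914] (array([513.4, 218.7]), array([42.8, 21.3]), 80.7)
    0.1 40 [0.504  0.2233 0.1092] (array([508.3, 220.3]), array([30.7, 22.2]), 86.9)
    0.115 61 [0.5015 0.2212 0.1226] (array([511.1, 219. ]), array([29.8, 31.3]), 83.1)
    0.13 80 [0.5057 0.2195 0.1374] (array([511.8,
[... 228 characters left out ...]
.6, 20. ]), 79.0)
    0.115 28 [0.5276 0.3168 0.1215] (array([525.3, 318.5]), array([32.1, 26.9]), 75.8)
    0.13 48 [0.5262 0.3181 0.1384] (array([524.5, 318.7]), array([29.7, 36.9]), 79.8)
yel sc 196 tip z 0.1440103433577833
    0.085 49 [0.5337 0.3226 0.0919] (array([530.1, 321.4]), array([43.8, 21.9]), 83.0)
    0.1 31 [0.5221 0.3251 0.1088] (array([526.7, 322.9]), array([31.8, 21.4]), 75.1)
    0.115 43 [0.5224 0.3234 0.1231] (array([526.5, 321.5]), array([30.5, 34.3]), 83.4)
    0.13 73 [0.5231 0.3223 0.1376] (array([526.4, 321.1]), array([30.7, 38.1]), 82.1)
rim top 481 (array([565.8, 263.7]), array([192.2, 116.9]), 81.2)
rim sc 747 (array([628.7, 256. ]), array([190.3, 245.8]), 81.1)
```

Sizes check out: block 50x130, mat 90x170, card top at 0.10, clip tips at 0.145 and 0.141 expected. The two views agree within about 3 mm. I'll hover over the menu and do one wrist check.

```bash
cat >> h.py <<'E'
def down(yaw,sgn=1):
    # tool y along (cos yaw, sin yaw)*sgn, z down
    y=np.array([np.cos(yaw),np.sin(yaw),0])*sgn; z=np.array([0,0,-1.]); return np.stack([np.cross(y,z),y,z],1)
def best(robot,p,yaw):
    c=[]
    for s in (1,-1):
        R=down(yaw,s); q=robot.solve_ik(p,R)
        if q is not None: c.append((abs(q[5]),R,q))
    c.sort(key=lambda a:a[0]); return c[0][1],c[0][2]
def wgrab(robot,eyes,name):
    s=robot.state(); f=eyes.grab_frame("wrist"); T=f["tool_from_camera"]; R=np.array(s["orientation"])
    f["origin"]=R@T[:3,3]+s["position"]; f["attitude"]=R@T[:3,:3]
    np.savez(name+".npz",**f); cv2.imwrite(f"pics/{name}.png",f["pixels"][:,:,::-1]); return f
def Z(f):
    P=cloud(f); P[f["depth"]<=0.03]=-9; return P
def mar(q): r=cv2.minAreaRect((q[:,:2]*1000).astype(np.float32)); return np.round(r[0],1),np.round(r[1],1),round(r[2],1)
E
python3 - <<'E'
from h import *
from workcell import robot, effector, eyes
p=[.451,-.291,.24]
for pp,yw in ((p,19.9),([.451,-.291,.065],19.9),([.5525,-.0965,.068],5.2),([.51,.218,.107],-9.2),([.5525,-.0965,.145],5.2)):
    for s in (1,-1): 
        q=robot.solve_ik(pp,down(np.radians(yw),s)); print(pp,s,None if q is None else np.round(q,2))
R,q=best(robot,p,np.radians(19.9)); robot.move_pose(p,R)
f=wgrab(robot,eyes,"w1"); P=Z(f); s=robot.state(); print(s['t'],s['position'],np.round(s['q'],2))
t=P[(P[...,2]>.09)&(P[...,2]<.11)]; print(len(t),mar(t)); b=P[(P[...,2]>.012)&(P[...,2]<.026)]; print(mar(b))
E
```

```text
[0.451, -0.291, 0.24] 1 [-0.57  0.06  0.16  1.68  0.    0.65]
[0.451, -0.291, 0.24] -1 [-0.57  0.06  0.16  1.68  0.   -2.49]
[0.451, -0.291, 0.065] 1 [-0.57  0.06 -0.18  1.34  0.    0.65]
[0.451, -0.291, 0.065] -1 [-0.57  0.06 -0.18  1.34  0.   -2.49]
[0.5525, -0.0965, 0.068] 1 [-0.17  0.11 -0.11  1.35  0.    1.31]
[0.5525, -0.0965, 0.068] -1 [-0.17  0.11 -0.11  1.35  0.   -1.83]
[0.51, 0.218, 0.107] 1 [ 0.4   0.09 -0.06  1.42  0.    2.14]
[0.51, 0.218, 0.107] -1 [ 0.4   0.09 -0.06  1.42  0.   -1.01]
[0.5525, -0.0965, 0.145] 1 [-0.17  0.1   0.02  1.49  0.    1.31]
[0.5525, -0.0965, 0.145] -1 [-0.17  0.1   0.02  1.49  0.   -1.83]
3.1083 [ 0.45135483 -0.29044046  0.24000527] [-0.57  0.06  0.16  1.68  0.    0.65]
2448 (array([ 576.5, -283. ]), array([252.2, 245.5]), 35.0)
(array([ 605.4, -318.7]), array([319.6, 289.6]), 20.8)
```

View pics/w1.png

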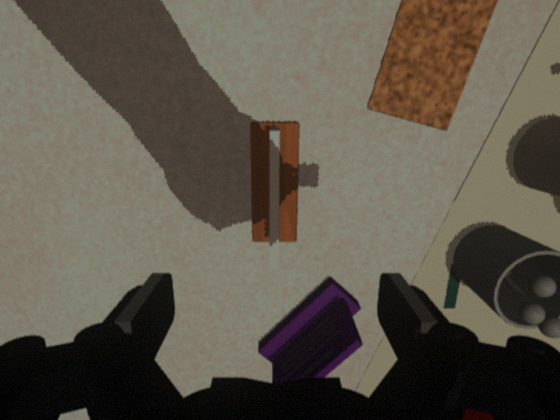

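The wrist view shows the white card in its block at about (275,180), square to the jaws. The purple stand is clear of it at (310,330), and the mat is at the upper right.

Run:
```python
from h import *
f=ld("w1.npz"); P=Z(f)[105:255,225:320].reshape(-1,3)
t=P[(P[:,2]>.085)&(P[:,2]<.115)]; print(len(t),t[:,2].mean(),mar(t)); b=P[(P[:,2]>.013)&(P[:,2]<.026)]; print(mar(b))
g=ld("scene0.npz"); h=cv2.cvtColor(g["pixels"],cv2.COLOR_RGB2HSV)
m=blob((h[...,1]>110)&(h[...,0]<25)&(h[...,2]>60),(225,170,320,235)); c,_=cv2.findContours(m.astype(np.uint8),0,1); c=max(c,key=len)[:,0]
print("mat sc",mar(ray(g,c,.003)))
```

```text
1231 0.09875357820017136 (array([ 449.4, -285.2]), array([  8.7, 105.6]), 19.6)
(array([ 451.7, -291.6]), array([ 50., 129.]), 19.7)
mat sc (array([552.9, -95.9]), array([ 89.6, 169.7]), 5.3)
```

Run:
```python
from h import *
from workcell import robot, effector, eyes
p=np.array([.451,-.2912,.067]); R=down(np.radians(19.7),1)
robot.move_straight(p+[0,0,.05],R,rate=.2)
robot.move_straight(p,rate=.1,stop_force=8)
effector.clamp(25); s=robot.state(); print(s['t'],s['position'],s['gripper_width'],s['force'])
robot.move_straight(p+[0,0,.06],rate=.15); s=robot.state(); print(s['t'],s['position'],s['gripper_width'],s['force'])
R2=down(np.radians(5.25),1); d=np.array([.552,-.0967,0])
robot.move_straight(d+[0,0,.127],R2,rate=.15)
f=wgrab(robot,eyes,"w2"); s=robot.state(); print(s['t'],s['position'],s['gripper_width'],s['force'])
f=eyes.grab_frame("top");np.savez("top1.npz",**f)
g=eyes.grab_frame("scene");np.savez("scene1.npz",**g); cv2.imwrite("pics/s1.png",cv2.resize(g["pixels"][60:330,140:450],None,fx=2,fy=2)[:,:,::-1])
```

```text
5.2083 [ 0.45095969 -0.2911739   0.06695657] 0.008006414599810026 [ 0.16208431  0.08815162 -0.64329668]
5.7583 [ 0.45086412 -0.29111669  0.12629734] 0.007709788177063516 [-0.15541329 -0.66859303 -2.57744007]
7.4167 [ 0.55177799 -0.09721386  0.12702393] 0.007648535238886255 [ 0.29811503 -0.624196   -2.20464276]
```

View pics/w2.png

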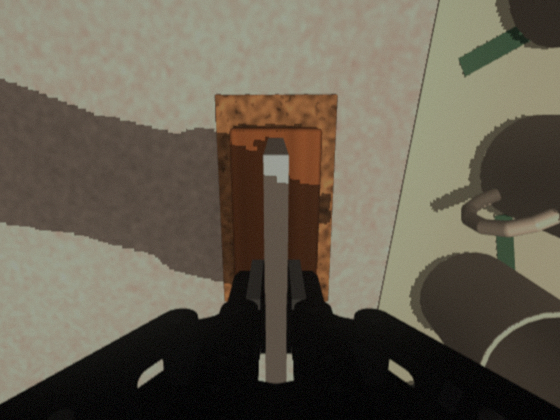

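View pics/s1.png

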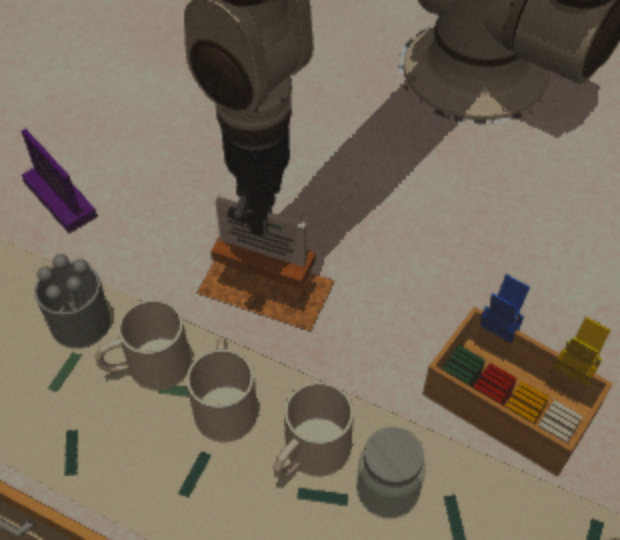

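The card is held, level and square above the mat; the wrist view shows the block at (275,210) inside the mat outline. Now I'll set it down.

Run:
```python
from h import *
from workcell import robot, effector, eyes
d=np.array([.552,-.0967,0])
robot.move_straight(d+[0,0,.077],rate=.12)
r=robot.move_straight(d+[0,0,.068],rate=.03,stop_force=4)
s=robot.state(); print(r,s['t'],s['position'],s['force'])
robot.wait(.1); effector.ungrasp(); robot.wait(.1)
s=robot.state(); print(s['t'],s['gripper_width'])
robot.move_straight(d+[0,0,.25],rate=.2)
f=wgrab(robot,eyes,"w3"); print(robot.state()['t'])
P=Z(f); 
k=np.zeros(P.shape[:2],bool); k[:330,200:360]=1
b=P[k&(P[...,2]>.016)&(P[...,2]<.03)]; print("block",mar(b)); b=P[k&(P[...,2]>.09)&(P[...,2]<.115)]; print("top",mar(b),b[:,2].mean())
h=cv2.cvtColor(f["pixels"],cv2.COLOR_RGB2HSV); m=k&(h[...,1]>90)&(h[...,0]<25)&(P[...,2]<.05)
c,_=cv2.findContours(m.astype(np.uint8),0,1); c=max(c,key=cv2.contourArea)[:,0]; print("mat",mar(ray(f,c,.003)))
```

```text
True 8.4083 [ 0.55284639 -0.09685657  0.06971246] [-0.6633967   0.74736443  4.09463859]
9.3417 0.08535763124705649
10.45
block (array([554. , -97.2]), array([ 50. , 128.5]), 5.3)
top (array([554. , -97.6]), array([  8.7, 120.4]), 5.1) 0.10228011761295117
mat (array([553. , -95.9]), array([ 89.8, 167.9]), 5.3)
```

View pics/w3.png

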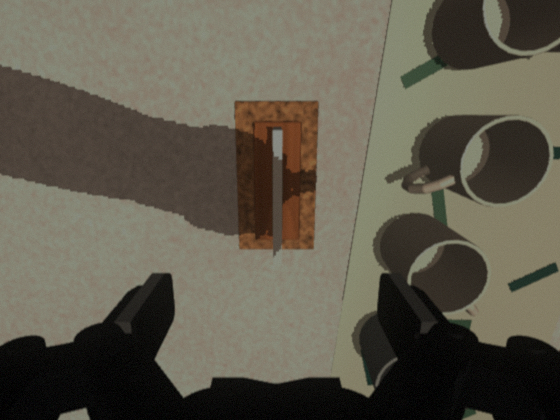

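The card stands upright in the centre of the mat at (275,185), offset about 1 mm, yaw 5.2° against the mat's 5.3°, and it is released. Next is the blue clip.

Run:
```python
from h import *
from workcell import robot, effector, eyes
robot.move_pose([.511,.2185,.26],down(np.radians(-9),1))
f=wgrab(robot,eyes,"w4"); print(robot.state()['t'],robot.state()['position'])
P=Z(f); h=cv2.cvtColor(f["pixels"],cv2.COLOR_RGB2HSV)
m=(h[...,0]>=100)&(h[...,0]<=130)&(h[...,1]>110)&(h[...,2]>25)&(P[...,2]>.08)
for a,b in ((.085,.1),(.1,.115),(.115,.13),(.13,.16)):
    q=P[m&(P[...,2]>a)&(P[...,2]<b)]; print(a,len(q),mar(q) if len(q)>3 else 0)
k=P[...,2]; q=P[(k>.063)&(k<.075)]; print("rim",mar(q))
```

```text
11.7083 [0.51135541 0.21748917 0.25983268]
0.085 178 (array([510.5, 218.5]), array([43.1, 21.2]), 80.8)
0.1 415 (array([510.6, 217.9]), array([33.6, 21.1]), 80.7)
0.115 294 (array([510.6, 218.8]), array([29.4, 27.2]), 81.6)
0.13 424 (array([510.7, 218.6]), array([30.5, 35.7]), 81.2)
rim (array([651.1, 171.1]), array([231.3, 456.5]), 36.1)
```

View pics/w4.png

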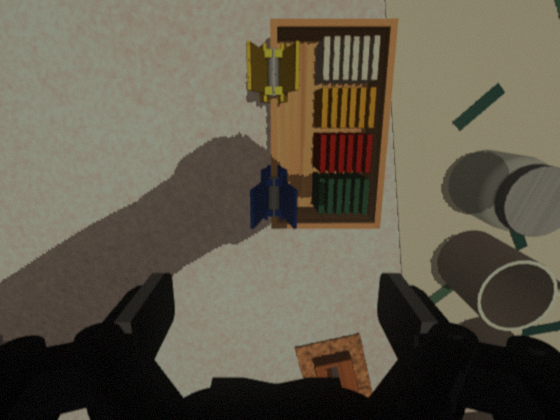

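The wrist view shows the blue clip at (273,198) between the jaws and the yellow one at (272,70), well clear. Its measured centre (0.5106,0.2185), yaw -9°, agrees with the fixed cameras. Grasping.

Run:
```python
from h import *
from workcell import robot, effector, eyes
p=np.array([.5106,.2185,.106]); R=down(np.radians(-9),1)
robot.move_straight(p+[0,0,.06],R,rate=.2)
r=robot.move_straight(p,rate=.08,stop_force=6); s=robot.state(); print(r,s['t'],s['position'],s['force'])
effector.clamp(22); robot.wait(.2); s=robot.state(); print(s['t'],s['gripper_width'],s['force'],s['position'])
f=wgrab(robot,eyes,"w5")
g=eyes.grab_frame("scene"); cv2.imwrite("pics/s2.png",cv2.resize(g["pixels"][130:300,320:470],None,fx=4,fy=3.5)[:,:,::-1])
```

```text
False 13.225 [0.51082271 0.21858326 0.10646755] [ 0.63646273 -1.08488014  1.27319833]
14.0583 0.015385737700726739 [ 0.48075903 -0.67571065 -0.04458543] [0.51058296 0.21847958 0.10596663]
```

View pics/w5.png

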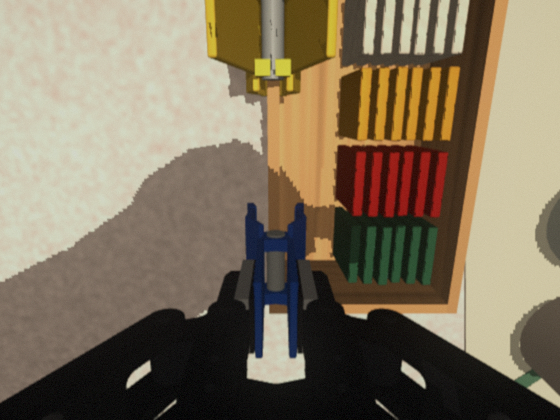

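View pics/s2.png

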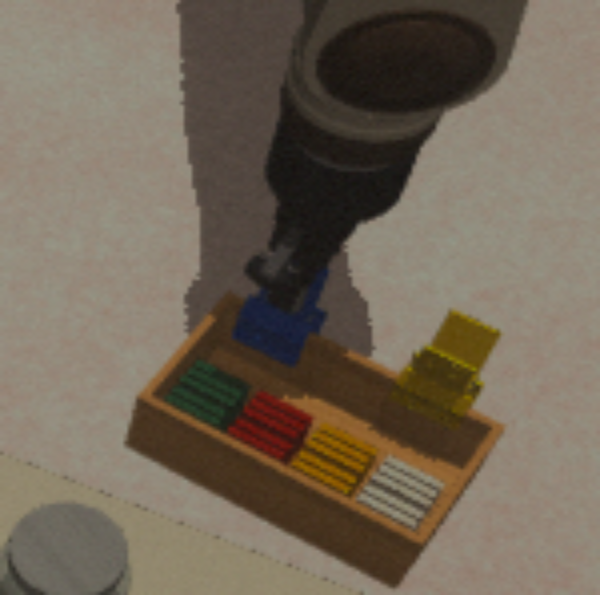

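The tails are squeezed to a finger width of 15.4 mm and the jaws straddle the wall, wide open. I'll lift straight up and carry it over to the card.

Run:
```python
from h import *
from workcell import robot, effector, eyes
p=np.array([.5106,.2185,.106])
robot.move_straight(p+[0,0,.03],rate=.06); robot.move_straight(p+[0,0,.11],rate=.15)
robot.wait(.15); s=robot.state(); print(s['t'],s['position'],s['gripper_width'],s['force'])
robot.move_straight([.5535,-.0973,.216],down(np.radians(5.25),1),rate=.15); robot.wait(.2)
s=robot.state(); print(s['t'],s['position'],s['gripper_width'],s['force'])
f=wgrab(robot,eyes,"w6")
g=eyes.grab_frame("scene"); np.savez("scene2.npz",**g); cv2.imwrite("pics/s3.png",cv2.resize(g["pixels"][80:240,190:340],None,fx=4,fy=3.7)[:,:,::-1])
t=eyes.grab_frame("top"); np.savez("top2.npz",**t)
```

```text
15.6417 [0.51016755 0.21832237 0.21465023] 0.015354030442383962 [ 0.11236166 -0.08655454 -0.71301253]
18.1167 [ 0.55351829 -0.09702797  0.21606533] 0.0154894798165285 [ 1.15889668  0.70810034 -0.53336931]
```

View pics/w6.png

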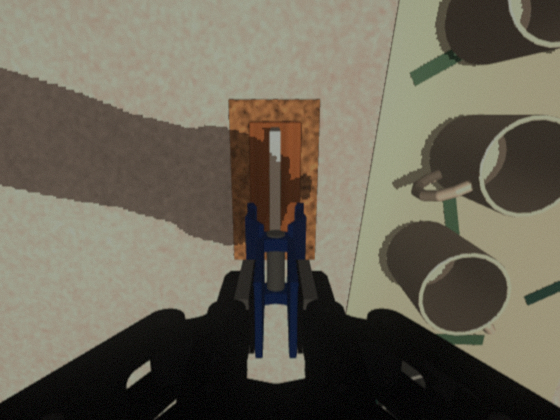

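View pics/s3.png

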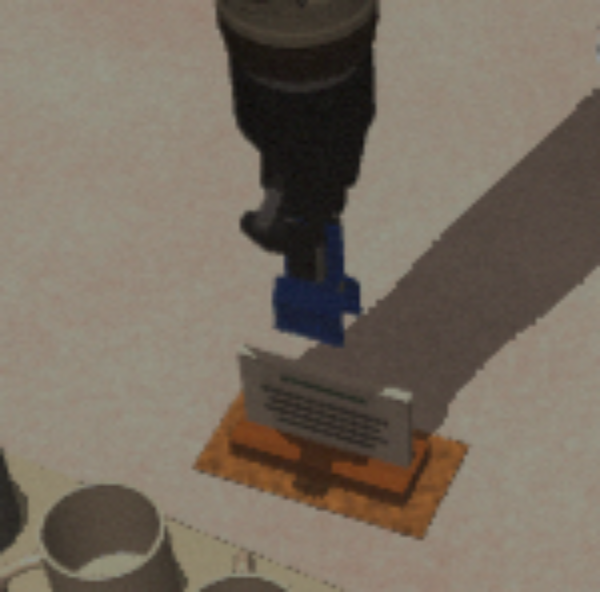

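The clip is centred in the fingers at column 276 and the card's top edge is at column 275, parallel to it. I'll check the offsets in numbers before lowering.

Run:
```python
from h import *
for n in ("w6","scene2"):
    f=ld(n+".npz"); P=Z(f); h=cv2.cvtColor(f["pixels"],cv2.COLOR_RGB2HSV)
    k=np.zeros(P.shape[:2],bool)
    if n=="w6": k[60:420,200:360]=1
    else: k[80:240,190:340]=1
    bl=(h[...,0]>=100)&(h[...,0]<=130)&(h[...,1]>110)&(h[...,2]>25)
    t=P[k&~bl&(P[...,2]>.09)&(P[...,2]<.112)&(h[...,1]<90)]; print(n,"board",len(t),mar(t))
    for a,b in ((.155,.172),(.172,.19),(.19,.215),(.215,.26)):
        q=P[k&bl&(P[...,2]>a)&(P[...,2]<b)]; 
        if len(q)>5: print("clip",a,len(q),q[:,2].min(),mar(q))
```

```text
w6 board 1042 (array([552. , -74.9]), array([ 8.5, 75. ]), 5.5)
clip 0.155 84 0.16158332234678596 (array([552.8, -79.2]), array([31.5,  7.3]), 5.2)
clip 0.172 157 0.17206018751641444 (array([553.5, -86.3]), array([30.2, 22.8]), 6.7)
clip 0.19 1753 0.19000183585322777 (array([554.5, -94.9]), array([29.9, 40. ]), 6.5)
clip 0.215 1830 0.21510690384728212 (array([554.3, -97.2]), array([17.2, 31.9]), 3.3)
scene2 board 463 (array([ 654.4, -117. ]), array([219.9, 165.2]), 0.8)
clip 0.155 48 0.1607925592809738 (array([564. , -88.3]), array([27.1, 48.2]), 41.9)
clip 0.172 78 0.1720817999066968 (array([556.1, -95.2]), array([31.5, 41. ]), 4.7)
clip 0.19 134 0.19010485630044116 (array([557.7, -95.2]), array([28.1, 43.1]), 5.3)
clip 0.215 43 0.21535488750842702 (array([554.7, -83.6]), array([17.5,  9. ]), 23.5)
```

The board centre is (0.5541,-0.0973), the clip centreline x is about 0.5543 there, and the lips are about 24 mm apart. The jaw tips are 55 mm below the TCP, as expected. Lowering straight down.

Run:
```python
from h import *
from workcell import robot, effector, eyes
p=np.array([.5536,-.0973,.139])
r=robot.move_straight(p,down(np.radians(5.25),1),rate=.05,stop_force=4)
robot.wait(.4); s=robot.state(); print(r,s['t'],s['position'],s['gripper_width'],s['force'])
f=wgrab(robot,eyes,"w7")
g=eyes.grab_frame("scene"); np.savez("scene3.npz",**g); cv2.imwrite("pics/s4.png",cv2.resize(g["pixels"][100:230,210:330],None,fx=5,fy=4.6)[:,:,::-1])
t=eyes.grab_frame("top"); cv2.imwrite("pics/t4.png",t["pixels"][:,:,::-1])
P=Z(f); h=cv2.cvtColor(f["pixels"],cv2.COLOR_RGB2HSV); k=np.zeros(P.shape[:2],bool); k[60:420,180:380]=1
bl=(h[...,0]>=100)&(h[...,0]<=130)&(h[...,1]>110)&(h[...,2]>25)
q=P[k&~bl&(P[...,2]>.095)&(P[...,2]<.11)&(h[...,1]<90)]; print("board",len(q),mar(q))
for a,b in ((.08,.098),(.098,.112),(.112,.14)):
    q=P[k&bl&(P[...,2]>a)&(P[...,2]<b)]
    if len(q)>5: print("clip",a,len(q),q[:,2].min(),mar(q))
```

```text
False 20.3583 [ 0.55359892 -0.09731794  0.13903649] 0.015953004709555418 [ 0.05339549  0.43641287 -0.73066373]
board 1881 (array([551.2, -97.2]), array([119.6,  30.5]), 86.5)
clip 0.08 122 0.08437275677653167 (array([552.8, -79.5]), array([31.6,  7.4]), 5.3)
clip 0.098 98 0.09802031556735807 (array([553.8, -86.4]), array([30.7, 22. ]), 3.8)
clip 0.112 1872 0.11200176047154842 (array([554.4, -95.5]), array([30.4, 39.8]), 5.3)
```

View pics/w7.png

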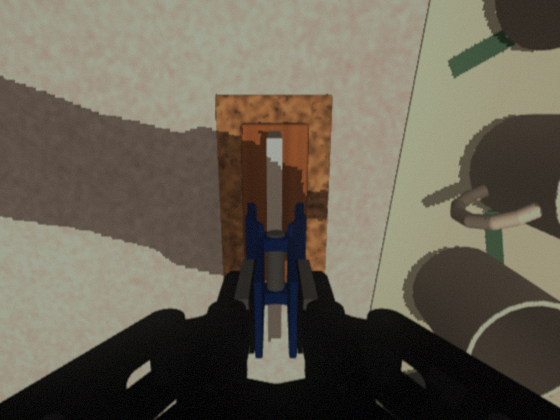

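View pics/s4.png

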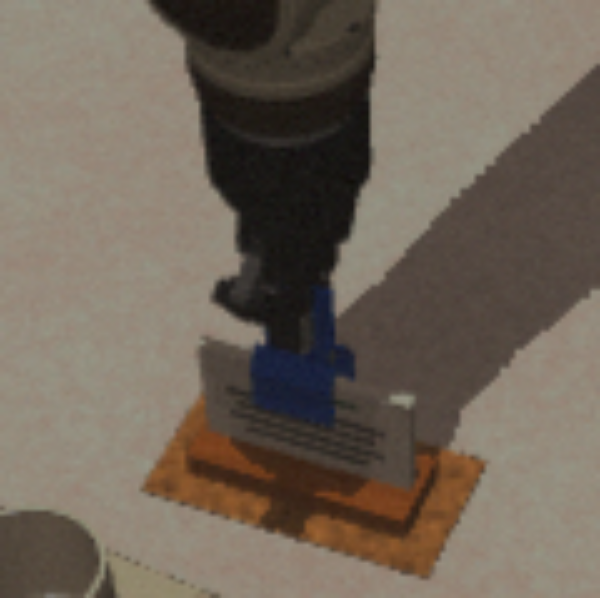

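View pics/t4.png

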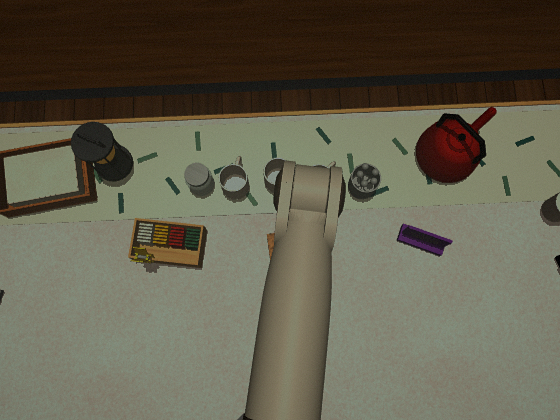

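The blue jaws, at columns 247–262 and 290–305, straddle the card at columns 266–283 evenly. The card is square and upright on the mat, and the tool force is unchanged, so nothing touches. The yellow clip, the jar and the mugs in view have not moved. Handing in.

Run:
```python
from workcell import robot
print(robot.hand_in()); s=robot.state(); print(s['t'],s['gripper_width'],s['force'])
```

```text
the job is handed in; nothing more can be done
None
the job is handed in; nothing more can be done
```

The job is handed in at about 20.5 s, with both parts done; the hand-in gives no verdict.

**Menu card:** It stands released on the cork mat, about 1 mm off centre. Its yaw is 5.2° against the mat's 5.3°.

**Blue clip:** I squeezed it with a 22 N grip and lifted it off the rim. It is now held open over the middle of the card's top edge.
- **Opening:** The finger opening is about 16 mm. The 17 mm given is measured over the tails when fully squeezed, so the clip should be at its stop.
- **Position:** The jaw tips are at z ≈ 0.084 m and the lip centres come out about 14 mm below the card's edge. Each lip has about 8 mm clearance from the card.
- **Contact:** No stop was triggered on the way down, and the tool force showed no contact.

**Checks that did not fully agree:**
- The top and scene cameras differed by 2–3 mm throughout, so I relied on the wrist camera.
- The last automatic fit of the board picked up gripper pixels and was unusable. I judged the final straddle from the wrist picture instead.
- In the last top view the arm hid one mug and part of another. The yellow clip, sugar jar, spoon pot and the other mug looked unmoved.

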